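# Close the crock of kiln cones with the pinch-catch lid from the empty canister

### The job

Close the open crock of kiln cones: lay the trimming tool that lies across its mouth on the two-rail tool rest, across both rails, and pinch together the two opposed spring buttons of the lid on the empty canister in the sloping stand to free its catches, lift it off, and fit it on the crock, fully home and level with both buttons sprung out again. Leave the glaze bottle, the bowl and the mug standing where they are.

Things in the scene. Friction and masses are not known exactly. Their poses are not given: they have to be found in the camera images.
- lid_grip (a point): Loose grey plastic lid, 100 g: flange 84 mm across, 5 mm thick; on top a fixed rib 26 x 12 x 26 mm high between two spring buttons. Point on the lid's axis at the buttons' mid-height, 12 mm above the flange's top. z: lid's axis, outward; y: line along which the buttons are pinched. Each button is 20 mm wide (x), 20 mm tall, 2 to 22 mm above the flange; outer faces 42 mm apart, 31 mm pinched.
- lid_base (a point): The lid's axis at the flange's underside, 17 mm below lid_grip; same axes. Coincides with a vessel's mouth point when home. Below it: a tapered plug, 63 mm across, 52 mm at its foot 16 mm down, and two catches on the buttons' line reaching 36 mm from the axis under the vessel's neck, undersides sloped; pinching draws them in. Fits either vessel in any turn about its axis.
- button_a (a joint): Travel of the button on the lid's +y side: 0 m sprung out (catch engaged), 0.0055 m pressed fully in; the catch clears the neck beyond about 0.0035 m. Spring: 2.7 N to start, 7.7 N at full travel. Both buttons must be pinched in together.
- button_b (a joint): The same for the button on the lid's -y side.
- stand_mouth (a point): Centre of the mouth, in the rim's plane, of the empty white canister (88 mm across, 110 mm long) fixed in a wooden sloping stand (base 170 x 130 mm); the lid starts here. Axes are the stand's, z vertical: the canister leans 0.50 rad from vertical, mouth towards -x, its axis being (-0.479, 0, 0.878). The mouth is 140 mm above the table.
- crock_mouth (a point): Centre of the mouth, in the rim's plane, of the open upright white stoneware crock with kiln cones inside (112 mm across, neck 92 mm across, rim 112 mm above the table), fixed to the table. z is up. The neck's bore is 66 mm across and 6 mm deep, wider below.
- trimmer_center (a point): Loose trimming tool, 80 g, lying across the crock's rim: a straight six-sided wooden handle, 124 mm long, 30 mm across flats at its two thick ends and 18 mm across flats in the slim middle 56 mm; a thin wire loop at each end. Point at its centre, on its axis; x along the handle; z normal to a flat and up: it lies on a flat, its side flats facing 30 deg above and below level.
- rest_top (a point): Wooden tool rest fixed to the table: two parallel rails, 80 mm apart centre to centre, each 12 mm thick, 60 mm long, tops 40 mm above the table, on a base 100 x 70 mm, 10 mm thick. Point midway between the rails at the height of their tops; z up; x across the rails, along which the trimming tool is to lie, either way round; y along the rails.
- glaze_bottle: Tall loose white bottle, 58 mm across, 235 mm tall, standing about 105 mm (centre to centre) from the crock, in the way of a wide gripper body. Origin at the centre of its underside, z up. It must stay put.
- bowl: Loose bowl 90 mm across, 50 mm tall, on the table to one side. Origin at the centre of its underside, z up. Must stay put.
- mug: Loose mug 76 mm across, 90 mm tall, with a handle, behind the sloping stand. Origin at the centre of its underside, z up. Must stay put.
Not all that is in view belongs to the job. Of the things that look like the part that bears trimmer_center, the larger one is meant. Leave any purple look-alike of the bowl alone.

How it is judged (in metres and radians):
On the way, in this order (a step that is already met when the one before it is completed fails the run):
1. both buttons are pinched in while the lid is still on the canister (value of joint each of button_a, button_b above 0.0035 m and distance between lid_base and stand_mouth below 0.008 m), for 0.05 s.
2. the lid has been taken off the canister (distance between lid_base and stand_mouth above 0.05 m), for 0.1 s.
At the end, for the whole second after the job is handed in: Lid home on the crock (base within 4 mm of the mouth's centre, within 0.05 rad of level, buttons out to 1.5 mm); trimming tool lying across both rails (centre within 30 mm of the rest's, 10 to 21 mm above, within 0.4 rad); all at rest; bystanders upright (0.15 rad), moved under 25 mm (distance between lid_base and crock_mouth below 0.004 m and horizontal distance between trimmer_center and rest_top below 0.03 m and z of trimmer_center in the frame of rest_top between 0.01 and 0.021 m and angle between the x axis of trimmer_center and the x axis of rest_top, either way round below 0.4 rad and linear speed of each of trimmer, lid below 0.02 m/s and angle between lid_base's own z axis and vertical below 0.05 rad and value of joint each of button_a, button_b below 0.0015 m and distance of each of glaze_bottle, bowl, mug from where it was at the start of the episode below 0.025 m and angle between each of glaze_bottle, bowl, mug's own z axis and vertical below 0.15 rad); the robot touches nothing.
It fails at once if the glaze bottle is pushed more than 25 mm or tipped more than 0.3 rad (distance of glaze_bottle from where it was at the start of the episode above 0.025 m or angle between glaze_bottle's own z axis and vertical above 0.3 rad).
It fails at once if the bowl is pushed more than 25 mm or tipped more than 0.3 rad (distance of bowl from where it was at the start of the episode above 0.025 m or angle between bowl's own z axis and vertical above 0.3 rad).
It fails at once if the mug is pushed more than 25 mm or tipped more than 0.3 rad (distance of mug from where it was at the start of the episode above 0.025 m or angle between mug's own z axis and vertical above 0.3 rad).
It also fails if it takes over 72 s, if anything falls off the work surface, if the arm or the gripper's body presses on something with over 40 N, if the wrist force passes 120 N, or if a joint passes its speed limit or range.

### The arm

A 6-joint arm with a two-finger parallel gripper is mounted at the origin on the work surface. World frame = base frame: x ahead of the robot, y to its left, z up, the work surface at z = 0. Lengths are in m, angles in degrees, forces in N, time in s.
With the tool pointing down it reaches from about 0.375 to 0.9 m from the base axis. Payload 3.1 kg.
Tool frame: the origin (TCP) lies on the centre line of the jaws, within the pads' length; the fingertips stand finger_overhang ahead of it and the grasp point (between the pads) lies 5 mm behind it (finger_overhang is the distance from the TCP to the fingertips, in m); z points along the fingers, y is the line along which they close (so a half turn about z gives the same grasp; the last joint's range is limited). The gripper opens to 87 mm and grips with 3 to 60 N. Pads are 19 mm wide; open, the fingers measure 117 mm over their backs; the gripper's body (75 mm by 190 mm) begins 51 mm behind the grasp point.
Start: joints at [-83.566, 30.224, 82.088, -0, 67.689, -10.227], TCP at [0.179, -0.599, 0.237] pointing down, gripper open.
Joint ranges: [-176.69, 176.69], [-43.24, 126.21], [12.49, 139.97], [-82, 262], [0, 151.66], [-163.58, 163.58]. Speed limits (degrees/s): [159.86, 159.86, 180, 180, 180, 180].

### API

Orientations are given as a 3x3 rotation matrix whose columns are the frame's x, y, z axes.
In Python, from rig import read_state, capture, calibration, hand_in, finger_overhang gives the robot as it stands.
- The arm moves only by the tool send_rows, never from a script. Its argument "plan" is a list of rows, each a list of 5 numbers: the closure in counts, from 0 (fully open) to 255 (shut), then the shift along the tool's x, y, z in m, then the turn about the tool's z in rad. A call has 1 to 20 rows; each row shifts and turns the commanded pose from where the row before left it, along the tool's axes as they then stand; what a row does not reach is not made up. A row lasts 1/12 s, in which the tool goes at most 41.7 mm and 7.16 degrees, less where a joint would pass 70% of its speed; a pose out of reach is approached as far as the arm can. A call is refused whole if a number of a shift passes 0.0417 or a number of a turn 0.125, either way. A call with a gripper value outside its range is refused whole. The fingers move at their own pace and stop on an object; the grip force is fixed at half the most. Time passes only in rows, so rows that do not move let the fingers close. It gives the time, the measured TCP pose, the force, the opening and the grip force at its end, in the units of the state.
- read_state(): the state, without advancing time (a new reading comes with each control period).
- capture(name): name is "scene" or "top" or "wrist"; returns (picture, depth): 480x640x3 uint8, blue, green, red; 480x640 float32, m along the optical axis (not along the pixel's ray), 0 where there is no reading.
- calibration(name): a dict with "fx", "fy", "cx", "cy" (pixels), "dist_coeffs" ([k1, k2, p1, p2, k3] as OpenCV has them; the pictures are not rectified), "xyz" and "rotation" of the camera in the world. Camera axes: x right, y down, z forward; pixel columns grow to the right and rows downward; lengths in m; the calibration is good to about 2 mm. A picture is of the moment at which its call begins: read the wrist's pose just before it. calibration takes no time and is no camera call; for the wrist camera it gives the pose at the moment of the call.
- hand_in(): hands the job in; it is judged then, once.
The state is a dict: "time_s": time; "joint_positions": joint angles; "qvel": joint speeds; "tau": joint torques, N m; "position": TCP position; "tcp_rot": TCP orientation; "force": force on the tool from outside, world axes, zero at the start; "moment": the same for the moment, N m; "opening": opening from 0.0 (shut) to 1.0 (fully open); "grasp_force": force on a finger pad.
Only numpy, scipy, OpenCV 4.12 (cv2) and the standard library are available. Lean on these libraries where they do the work, as an engineer would, in place of code of your own. Each camera call takes 0.05 s, during which the arm holds its last target. There are 200 camera calls.

## Working session

There is one attempt and no reset: what is moved stays moved. The work goes in short steps, Python scripts to look and compute and a tool call to move; the robot and the scene stay as the last step left them, time stands still between calls to the robot, and variables do not carry over. Pictures are saved under pics/ and viewed, at most 12 in all, crops included, and the job is handed in when it is done.

Besides the shell and the picture viewer there is one more tool, called after "Call:" by a JSON object that holds its "op" and its "data", one argument or row to a line. send_rows: Moves the arm, as the interface text tells. Its arguments: {"type":"object","properties":{"plan":{"type":"array","items":{"type":"array","items":{"type":"number"}}}},"required":["plan"]}

```bash
ls; mkdir -p pics
cat > h.py <<'E'
import numpy as np,cv2
from rig import *
np.set_printoptions(precision=4,suppress=True)
def world(name,depth,uv,cal=None):
    c=cal or calibration(name)
    K=np.array([[c['fx'],0,c['cx']],[0,c['fy'],c['cy']],[0,0,1]])
    uv=np.array(uv,float).reshape(-1,1,2)
    n=cv2.undistortPoints(uv,K,np.array(c['dist_coeffs'])).reshape(-1,2)
    out=[]
    for (u,v),p in zip(uv[:,0],n):
        u,v=int(round(u)),int(round(v))
        w=depth[max(v-1,0):v+2,max(u-1,0):u+2]; w=w[w>0]
        d=np.median(w) if len(w) else np.nan
        out.append(np.array(c['rotation']).reshape(3,3)@(np.array([p[0],p[1],1])*d)+np.array(c['xyz']))
    return np.array(out)
def snap(name,f):
    cal=calibration(name); im,d=capture(name)
    cv2.imwrite(f'pics/{f}.png',im); np.savez(f'pics/{f}.npz',d=d,im=im,cal=np.array([cal],dtype=object)); return im,d,cal
def load(f):
    z=np.load(f'pics/{f}.npz',allow_pickle=True); return z['im'],z['d'],z['cal'][0]
E
python3 - <<'E'
from h import *
for n in('scene','top'):
    im,d,c=snap(n,n+'0'); print(n,c)
s=read_state();print(s,finger_overhang if not callable(finger_overhang) else finger_overhang())
E
```

```text
pics
scene {'fx': 434.18405616399394, 'fy': 434.18405616399394, 'cx': 308.6879945980212, 'cy': 227.6002867185625, 'dist_coeffs': array([-0.102,  0.   ,  0.   ,  0.   ,  0.   ]), 'xyz': array([ 1.1756, -0.2119,  0.8277]), 'rotation': array([[ 0.3724,  0.6684, -0.6438],
       [ 0.9278, -0.2834,  0.2425],
       [-0.0204, -0.6877, -0.7257]])}
top {'fx': 574.4886493731677, 'fy': 574.4886493731677, 'cx': 326.51228216535867, 'cy': 237.670671440616, 'dist_coeffs': array([-0.0639,  0.    ,  0.    ,  0.    ,  0.    ]), 'xyz': array([0.4607, 0.015 , 1.4054]), 'rotation': array([[-0.0132, -0.9985,  0.0534],
       [-0.9999,  0.0126, -0.0115],
       [ 0.0108, -0.0536, -0.9985]])}
{'time_s': 0.1, 'joint_positions': array([-83.5654,  30.2761,  82.15  ,  -0.0009,  67.688 , -10.2254]), 'qvel': array([ 0.0062, -0.0255, -0.1724,  0.0215, -0.0973, -0.0313]), 'tau': array([ -0.0006, -44.0986, -17.715 ,   0.0636,   0.0534,  -0.    ]), 'position': array([ 0.1792, -0.5981,  0.2356]), 'tcp_rot': array([[ 0.958 ,  0.2867, -0.0002],
       [ 0.2867, -0.958 ,  0.002 ],
       [ 0.0003, -0.002 , -1.    ]]), 'force': array([-0.4338,  0.6828, -0.9183]), 'moment': array([-0.0439, -0.0072,  0.0372]), 'grasp_force': 0.0, 'opening': 0.9991846400994561} 0.014
```

View pics/scene0.png

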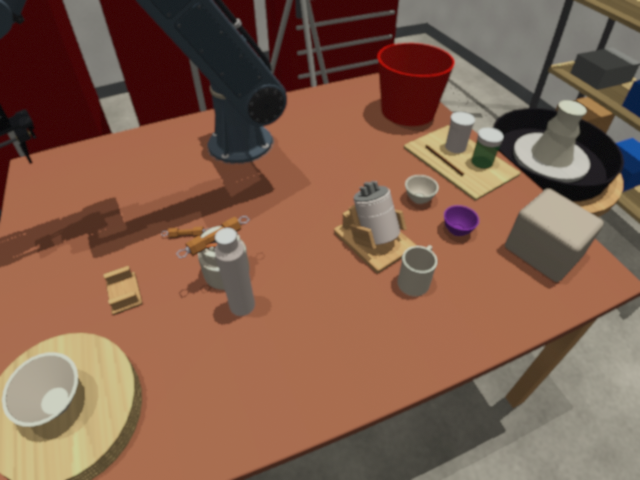

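View pics/top0.png

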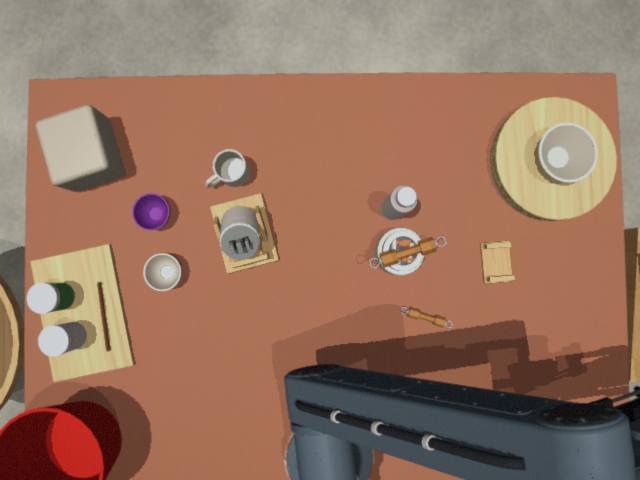

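The scene view shows the crock with the tool at (220,240), the bottle at (238,270), the rest at (123,288) and the lid in its stand at (375,205). In the top view the trimmers are the large one on the crock at (408,251) and a small decoy on the table at (426,317), so I choose the first. The bowl is at (163,272), the purple decoy at (151,211), the lid at (240,240) and the rest at (497,262). I'll check this in a close crop.

Run:
```python
from h import *
im,d,c=load('top0')
a=cv2.resize(im[180:340,345:525],None,fx=3.4,fy=3.4,interpolation=cv2.INTER_CUBIC)
b=cv2.resize(im[180:290,195:290],None,fx=4.9,fy=4.9,interpolation=cv2.INTER_CUBIC)
cv2.imwrite('pics/c1.png',a[:540,:]); 
cv2.imwrite('pics/c2.png',b)
```

```text
(no output)
```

View pics/c1.png

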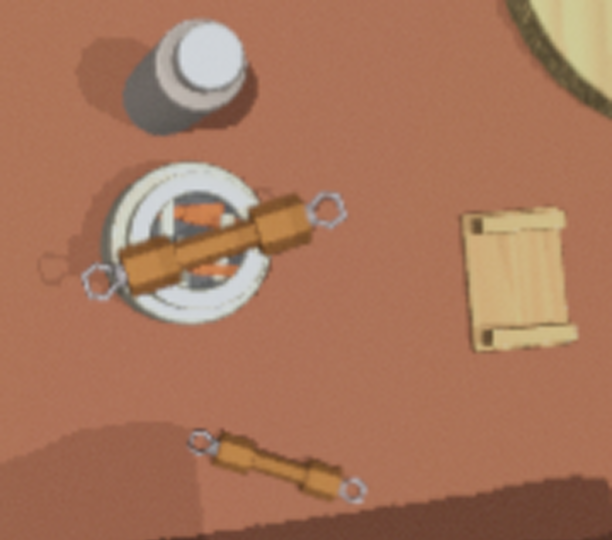

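View pics/c2.png

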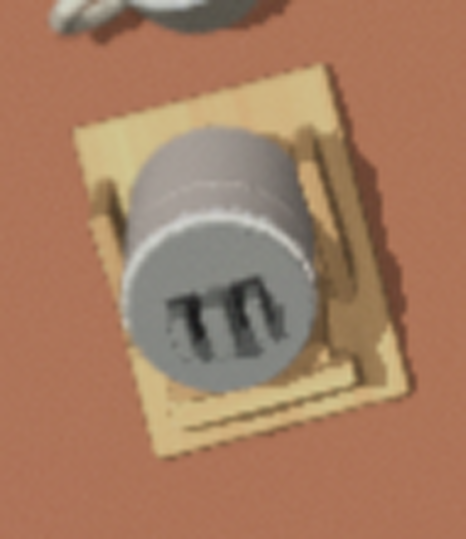

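The crops confirm it: the large trimmer lies across the crock with its handle running from (150,265) to (285,222) in crop 1. The bottle is just beyond it and the rest has its rails running left-right at the top and bottom. The lid in crop 2 is centred at (220,300), with its buttons at about (190,330) and (268,308). Next I'll measure positions.

Run:
```python
from h import *
im,d,c=load('top0')
def W(x,y): return world('top',d,[(x,y)],c)[0]
def C1(x,y): return (345+x/3.4-.35,180+y/3.4-.35)
def C2(x,y): return (195+x/4.9-.4,180+y/4.9-.4)
for n,p in dict(handleL=(150,265),handleR=(285,222),hmid=(217,244),bottletop=(211,57),rimN=(188,180),rimS=(190,308),rimW=(120,235),rimE=(262,270),railN_l=(475,223),railN_r=(560,217),railS_l=(485,338),railS_r=(572,332),table=(400,300),smalltool=(280,467)).items(): print(n,C1(*p),W(*C1(*p)))
for n,p in dict(fl_top=(215,225),fl_bot=(220,378),fl_l=(135,285),fl_r=(305,280),btnA=(190,330),btnB=(268,308),rib=(228,320),base1=(85,130),base2=(325,70),base3=(405,392),base4=(160,455)).items(): print(n,C2(*p),W(*C2(*p)))
print('bowl',W(163,272),'mug',W(230,170))
# bottle top points, whole
P=world('top',d,[(x,y) for y in range(150,300) for x in range(340,460)],c)
z=P[:,2]
m=(z>.225); print('bottle',P[m].min(0),P[m].max(0),m.sum())
m=(z>.105)&(z<.118); print('crock rim',P[m].min(0),P[m].max(0),np.median(P[m],0))
q=P[m][:,:2]
(cx,cy),r=cv2.minEnclosingCircle(q.astype(np.float32)); print(cx,cy,r)
m=(z>.122)&(z<.15)&(np.hypot(P[:,0]-cx,P[:,1]-cy)<.09); q=P[m]; mu=q.mean(0); u,s,vt=np.linalg.svd(q[:,:2]-mu[:2]); print('tool',mu,vt[0],(q[:,:2]-mu[:2])@vt[0]@np.ones(1) if 0 else [((q[:,:2]-mu[:2])@vt[0]).min(),((q[:,:2]-mu[:2])@vt[0]).max()], np.median(q[:,2]))
# rest rails
P=world('top',d,[(x,y) for y in range(225,300) for x in range(470,530)],c); m=(P[:,2]>.032)&(P[:,2]<.05); print('rest',cv2.minAreaRect(P[m][:,:2].astype(np.float32)),np.median(P[m][:,2]),P[m].mean(0))
# lid plane
P=world('top',d,[(x,y) for y in range(205,275) for x in range(210,270)],c)
P=P[P[:,2]>.1]; best=None;rng=np.random.default_rng(0)
for i in range(500):
    a=P[rng.choice(len(P),3,False)]; n=np.cross(a[1]-a[0],a[2]-a[0])
    if np.linalg.norm(n)<1e-9: continue
    n/=np.linalg.norm(n); n*=np.sign(n[2]); 
    if n[2]<.75: continue
    k=(abs((P-a[0])@n)<.002)
    if best is None or k.sum()>best.sum(): best=k
q=P[best];mu=q.mean(0);n=np.linalg.svd(q-mu)[2][2];n*=np.sign(n[2]);print('lid plane',mu,n,best.sum(),'tilt',np.arccos(n[2]),q.min(0),q.max(0))
h=(P-mu)@n; m=(h>.012)&(h<.035); print('tops',np.c_[P[m],h[m]][::6])
```

```text
handleL (388.7676470588235, 257.5911764705882) [ 0.4827 -0.1362  0.1411]
handleR (428.4735294117647, 244.94411764705885) [ 0.5094 -0.2247  0.1417]
hmid (408.4735294117647, 251.41470588235293) [ 0.4959 -0.1815  0.1321]
bottletop (406.70882352941175, 196.41470588235293) [ 0.6063 -0.1646  0.2336]
rimN (399.9441176470588, 232.59117647058824) [ 0.5395 -0.1665  0.1093]
rimS (400.53235294117644, 270.23823529411766) [ 0.4543 -0.1665  0.1066]
rimW (379.9441176470588, 248.76764705882354) [ 0.5046 -0.1242  0.0728]
rimE (421.70882352941175, 259.0617647058823) [ 0.4794 -0.2209  0.0746]
railN_l (484.3558823529412, 245.23823529411766) [ 0.5116 -0.3847  0.02  ]
railN_r (509.3558823529412, 243.4735294117647) [ 0.5143 -0.4404  0.0386]
railS_l (487.29705882352937, 279.06176470588235) [ 0.4293 -0.39    0.019 ]
railS_r (512.885294117647, 277.29705882352937) [ 0.433  -0.4469  0.0381]
table (462.29705882352937, 267.88529411764705) [ 0.4573 -0.3341 -0.    ]
smalltool (427.0029411764706, 317.0029411764706) [ 0.34   -0.2415  0.0153]
fl_top (238.47755102040816, 225.51836734693876) [0.5561 0.1915 0.1608]
fl_bot
[... 1448 characters left out ...]
72 0.1628 0.0192]
 [0.52   0.1916 0.1683 0.0234]
 [0.5199 0.1728 0.1639 0.0218]
 [0.5177 0.1893 0.1693 0.0256]
 [0.5179 0.171  0.1609 0.0203]
 [0.5156 0.1916 0.1686 0.0256]
 [0.5157 0.173  0.1621 0.0221]
 [0.5139 0.2055 0.1626 0.0195]
 [0.5135 0.1854 0.1668 0.0258]
 [0.5119 0.2123 0.1609 0.0181]
 [0.5115 0.1942 0.1657 0.0247]
 [0.5115 0.1757 0.1585 0.0206]
 [0.5096 0.2057 0.1612 0.0202]
 [0.5092 0.1857 0.1648 0.026 ]
 [0.5093 0.1692 0.1579 0.0218]
 [0.5073 0.1947 0.1626 0.0238]
 [0.5075 0.183  0.153  0.0167]
 [0.5053 0.2038 0.1595 0.0209]
 [0.505  0.1859 0.1634 0.0266]
 [0.5033 0.2024 0.1544 0.0175]
 [0.503  0.1826 0.1557 0.0211]
 [0.5008 0.1906 0.161  0.0259]
 [0.499  0.2047 0.1541 0.019 ]]
```

Call:
{"op": "send_rows", "data": {
  "plan": [
    [0, 0.0303, -0.0252, -0.0046, 0],
    [0, 0.0303, -0.0252, -0.0046, 0],
    [0, 0.0303, -0.0252, -0.0046, 0],
    [0, 0.0303, -0.0252, -0.0046, 0],
    [0, 0.0303, -0.0252, -0.0046, 0],
    [0, 0.0303, -0.0252, -0.0046, 0],
    [0, 0.0303, -0.0252, -0.0046, 0],
    [0, 0.0303, -0.0252, -0.0046, 0],
    [0, 0.0303, -0.0252, -0.0046, 0],
    [0, 0.0303, -0.0252, -0.0046, 0],
    [0, 0.0303, -0.0252, -0.0046, 0],
    [0, 0.0303, -0.0252, -0.0046, 0],
    [0, 0.0303, -0.0252, -0.0046, 0],
    [0, 0.0303, -0.0252, -0.0046, 0],
    [0, 0, 0, 0, -0.122],
    [0, 0, 0, 0, -0.122],
    [0, 0, 0, 0, -0.122],
    [0, 0, 0, 0, -0.122],
    [0, 0, 0, 0, -0.122],
    [0, 0, 0, 0, -0.122]
  ]
}}

```text
time_s: 1.77
position: [0.4842, -0.1388, 0.3006]
tcp_rot: [[0.515, 0.857, -0.001], [0.857, -0.515, 0.0], [-0.0, -0.001, -1.0]]
force: [-0.2, -0.7, 0.2]
opening: 1.002
grasp_force: 0.0
```

Call:
{"op": "send_rows", "data": {
  "plan": [
    [0, 0, 0, 0, -0.122],
    [0, 0, 0, 0, -0.122],
    [0, 0, 0, 0, -0.122],
    [0, 0, 0, 0, -0.122],
    [0, 0, 0, 0, -0.122],
    [0, 0, 0, 0, -0.122],
    [0, 0, 0, 0, -0.122],
    [0, 0, 0, 0, -0.122],
    [0, 0, 0, 0, -0.122],
    [0, 0, 0, 0, 0]
  ]
}}

```text
time_s: 2.6
position: [0.4841, -0.139, 0.3006]
tcp_rot: [[-0.524, 0.851, -0.001], [0.851, 0.524, 0.0], [0.001, -0.001, -1.0]]
force: [-0.2, -0.0, 0.4]
opening: 1.0
grasp_force: 0.0
```

```bash
cat >> h.py <<'E'
def to(xyz,yang=None,pos=None):
    """shift in tool axes and turn to reach xyz / closing-axis angle (deg, world)"""
    s=read_state(); R=np.array(s['tcp_rot']).reshape(3,3); p=np.array(s['position'])
    cur=np.degrees(np.arctan2(R[1,1],R[0,1]))
    print('at',p,'yang',cur,'j',np.array(s['joint_positions']),'t',s['time_s'])
    print('shift',R.T@(np.array(xyz)-p), 'turn',None if yang is None else -np.radians((yang-cur+180)%360-180))
E
python3 - <<'E'
from h import *
to([.484,-.139,.13],31.4)
im,d,c=snap('wrist','w1')
print(c['xyz'],c['rotation'])
hsv=cv2.cvtColor(im,cv2.COLOR_BGR2HSV)
yy,xx=np.mgrid[0:480:3,0:640:3]; uv=np.c_[xx.ravel(),yy.ravel()]
P=world('wrist',d,uv,c); 
k=np.hypot(P[:,0]-.497,P[:,1]+.171)<.1
m=k&(P[:,2]>.123)&(P[:,2]<.15);q=P[m];rect=cv2.minAreaRect(q[:,:2].astype(np.float32));print('tool',rect,q[:,2].max(),len(q))
m=k&(P[:,2]>.105)&(P[:,2]<.116);q=P[m];A=np.c_[2*q[:,:2],np.ones(len(q))];
print('rim',cv2.minEnclosingCircle(q[:,:2].astype(np.float32)),np.median(q[:,2]))
E
```

```text
at [ 0.4841 -0.139   0.3006] yang 31.629051184841845 j [-28.7442  16.4243  94.4479  -0.0036  69.1864 -60.3719] t 2.6
shift [-0.0001 -0.      0.1706] turn 0.0039976973310841685
[ 0.4417 -0.0719  0.4486] [[ 0.8515  0.5025  0.1497]
 [ 0.5243 -0.8156 -0.2445]
 [-0.0008  0.2867 -0.958 ]]
tool ((0.5321177840232849, -0.15513569116592407), (0.1233767718076706, 0.1514395922422409), 16.62746238708496) 0.14979115093569484 618
rim ((0.5221091508865356, -0.16118448972702026), 0.0730355829000473) 0.11172937854503034
```

View pics/w1.png

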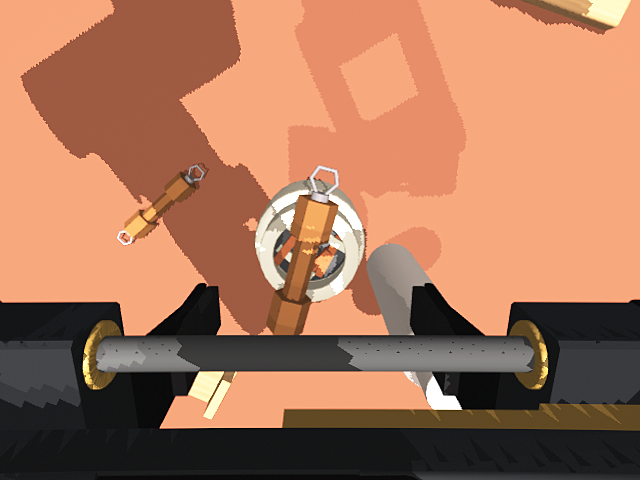

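The wrist view shows the handle running from (317,200) at its far end to (288,320) near the jaws. The bottle is on the right at (400,290), beside the right finger. I'll get the tool pose without the bottle points.

Run:
```python
from h import *
im,d,c=load('w1')
yy,xx=np.mgrid[190:345:1,255:370:1]; uv=np.c_[xx.ravel(),yy.ravel()]
P=world('wrist',d,uv,c)
b,g,r=[im[190:345,255:370,i].ravel().astype(int) for i in range(3)]
q=P[(r-b>60)&(P[:,2]>.124)&(P[:,2]<.15)&(P[:,0]<.56)]
print(cv2.minAreaRect(q[:,:2].astype(np.float32)),len(q),q[:,2].max())
mu=q.mean(0);v=np.linalg.svd(q[:,:2]-mu[:2],full_matrices=False)[2][0];print(mu,v,np.degrees(np.arctan2(*v[::-1])),np.percentile((q[:,:2]-mu[:2])@v,[0,100]))
q=P[(P[:,2]>.109)&(P[:,2]<.115)&(r-b<60)&(P[:,0]<.56)]; print('rim',cv2.minEnclosingCircle(q[:,:2].astype(np.float32)),np.median(q[:,2]))
print(world('wrist',d,[(400,270),(390,300),(310,203)],c))
```

```text
((0.49326086044311523, -0.18104729056358337), (0.03460771590471268, 0.12470467388629913), 16.702329635620117) 4357 0.1426872388719278
[ 0.4912 -0.1763  0.1369] [-0.2836  0.9589] 106.47514346840707 [-0.0675  0.0572]
rim ((0.4968250095844269, -0.17289891839027405), 0.04596434161067009) 0.1117278203109894
[[ 0.5845 -0.1452  0.0886]
 [ 0.5766 -0.1645  0.1309]
 [ 0.4696 -0.1253  0.142 ]]
```

Call:
{"op": "send_rows", "data": {
  "plan": [
    [0, 0.0001, -0.0004, 0.021, 0],
    [0, 0.0001, -0.0004, 0.021, 0],
    [0, 0.0001, -0.0004, 0.021, 0],
    [0, 0.0001, -0.0004, 0.021, 0],
    [0, 0.0001, -0.0004, 0.021, 0],
    [0, 0.0001, -0.0004, 0.021, 0],
    [0, 0.0001, -0.0004, 0.02, 0],
    [0, 0, 0, 0.015, 0],
    [0, 0, 0, 0.009, 0],
    [0, 0, 0, 0, 0],
    [160, 0, 0, 0, 0],
    [255, 0, 0, 0, 0],
    [255, 0, 0, 0, 0],
    [255, 0, 0, 0, 0],
    [255, 0, 0, 0, 0],
    [255, 0, 0, 0, 0],
    [255, 0, 0, 0, 0]
  ]
}}

```text
time_s: 4.07
position: [0.4818, -0.14, 0.1313]
tcp_rot: [[-0.523, 0.853, 0.001], [0.853, 0.523, -0.0], [-0.001, 0.0, -1.0]]
force: [0.4, -0.2, 0.2]
opening: 0.553
grasp_force: 0.0
```

Call:
{"op": "send_rows", "data": {
  "plan": [
    [255, 0, 0, 0, 0],
    [255, 0, 0, 0, 0],
    [255, 0, 0, 0, 0],
    [255, 0, 0, 0, 0],
    [255, 0, 0, 0, 0],
    [255, 0, 0, 0, 0]
  ]
}}

```text
time_s: 4.57
position: [0.4818, -0.14, 0.1311]
tcp_rot: [[-0.523, 0.852, 0.0], [0.852, 0.523, -0.0], [-0.0, 0.0, -1.0]]
force: [0.2, 0.4, 1.7]
opening: 0.418
grasp_force: 25.9
```

Call:
{"op": "send_rows", "data": {
  "plan": [
    [255, 0, 0, -0.01, 0],
    [255, 0, 0, -0.02, 0],
    [255, 0, 0, -0.03, 0],
    [255, 0, 0, -0.03, 0],
    [255, 0, 0, -0.03, 0],
    [255, 0, 0, -0.03, 0],
    [255, 0, 0, 0, 0]
  ]
}}

```text
time_s: 5.15
position: [0.4847, -0.1415, 0.2872]
tcp_rot: [[-0.523, 0.852, 0.011], [0.852, 0.523, -0.006], [-0.011, 0.006, -1.0]]
force: [1.3, 0.4, -0.2]
opening: 0.388
grasp_force: 28.2
```

Run:
```python
from h import *
to([.471,-.417,.20],93)
im,d,c=snap('wrist','w2')
yy,xx=np.mgrid[150:345:1,235:420:1]; uv=np.c_[xx.ravel(),yy.ravel()]
P=world('wrist',d,uv,c)
b,g,r=[im[150:345,235:420,i].ravel().astype(int) for i in range(3)]
q=P[(r-b>60)&(P[:,2]>.2)&(P[:,2]<.33)]
print(cv2.minAreaRect(q[:,:2].astype(np.float32)),len(q),q[:,2].min(),q[:,2].max())
mu=q.mean(0);v=np.linalg.svd(q-mu,full_matrices=False)[2][0];print(mu,v,np.degrees(np.arctan2(v[1],v[0])))
t=(q-mu)@v;print(q[t.argmin()],q[t.argmax()])
cv2.imwrite('pics/w2.png',im)
```

```text
at [ 0.4847 -0.1415  0.2872] yang 31.52299464537297 j [-28.9725  17.0681  95.8526   0.0027  66.3645 -60.4946] t 5.15
shift [-0.2268 -0.1563  0.0887] turn -1.0729761577044254
((0.47764936089515686, -0.13470128178596497), (0.043269407004117966, 0.05339837446808815), 66.89495086669922) 4526 0.27189181185572814 0.3062560351480096
[ 0.4776 -0.1326  0.2943] [0.8392 0.5411 0.0542] 32.81420516829031
[ 0.4533 -0.1478  0.3063] [ 0.4971 -0.1216  0.2729]
```

View pics/w2.png

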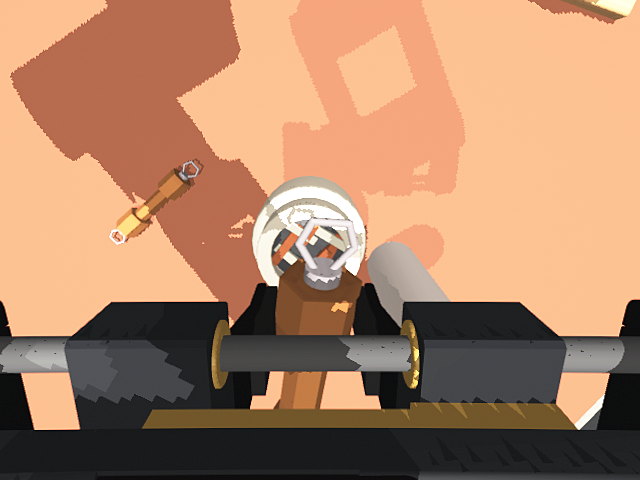

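The handle is held at its near end, with the loop at (327,240) and the end face at (322,275). It looks pitched, with the far part sagging. I'll measure the pitch from the top face and from the scene camera.

Run:
```python
from h import *
im,d,c=load('w2')
for box in [(290,345,292,333)]:
    yy,xx=np.mgrid[box[2]:box[3],box[0]:box[1]];P=world('wrist',d,np.c_[xx.ravel(),yy.ravel()],c)
    P=P[P[:,2]>.26];mu=P.mean(0);n=np.linalg.svd(P-mu,full_matrices=False)[2][2];n*=np.sign(n[2]);print(mu,n,abs((P-mu)@n).max())
    print('n in tool',np.array(read_state()['tcp_rot']).reshape(3,3).T@n)
im,d,c=snap('scene','s2')
yy,xx=np.mgrid[100:320,120:320];P=world('scene',d,np.c_[xx.ravel(),yy.ravel()],c)
col=im[100:320,120:320].reshape(-1,3).astype(int)
k=(col[:,2]-col[:,0]>70)&(P[:,2]>.2)&(P[:,2]<.33)&(np.hypot(P[:,0]-.4847,P[:,1]+.1415)<.13)
q=P[k];mu=q.mean(0);v=np.linalg.svd(q-mu,full_matrices=False)[2][0];t=(q-mu)@v;print(len(q),mu,v,np.degrees(np.arctan2(v[1],v[0])),np.percentile(t,[1,99]),q[t.argmin()],q[t.argmax()])
cv2.imwrite('pics/s2c.png',cv2.resize(im[130:300,150:320],None,fx=3.3,fy=3.3,interpolation=cv2.INTER_CUBIC))
```

```text
[ 0.479  -0.1329  0.2991] [ 0.0234 -0.0529  0.9983] 0.006564830610780973
n in tool [-0.0643 -0.0037 -0.9979]
317 [ 0.5167 -0.2064  0.2755] [ 0.4372 -0.8878 -0.1437] -63.78481698267284 [-0.0824  0.031 ] [ 0.4986 -0.1169  0.2741] [ 0.5318 -0.2343  0.2705]
```

View pics/s2c.png

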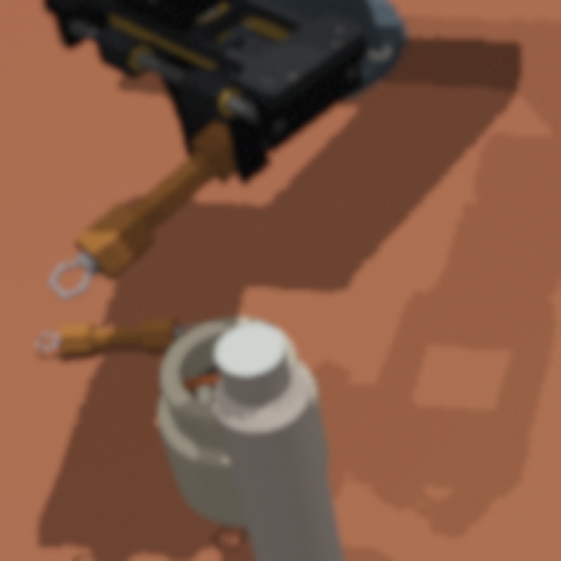

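Call:
{"op": "send_rows", "data": {
  "plan": [
    [255, -0.0259, -0.0242, 0, 0],
    [255, -0.0259, -0.0242, 0, 0],
    [255, -0.0259, -0.0242, 0, 0],
    [255, -0.0259, -0.0242, 0, 0],
    [255, -0.0259, -0.0242, 0, 0],
    [255, -0.0259, -0.0242, 0, 0],
    [255, -0.0259, -0.0242, 0, 0],
    [255, -0.0259, -0.0242, 0, 0],
    [255, 0, 0, 0.02, -0.122],
    [255, 0, 0, 0.02, -0.122],
    [255, 0, 0, 0.02, -0.122],
    [255, 0, 0, 0.02, -0.122],
    [255, 0, 0, 0.02, -0.122],
    [255, 0, 0, 0.02, -0.122],
    [255, 0, 0, 0.02, -0.122],
    [255, 0, 0, 0.02, -0.122],
    [255, 0, 0, 0.01, -0.122],
    [255, 0, 0, 0, 0]
  ]
}}

```text
time_s: 6.75
position: [0.4226, -0.4148, 0.1064]
tcp_rot: [[-0.997, -0.079, -0.006], [-0.079, 0.997, 0.008], [0.005, 0.009, -1.0]]
force: [-0.3, -0.5, -1.2]
opening: 0.388
grasp_force: 28.1
```

Run:
```python
from h import *
to([.428,-.419,.059])
im,d,c=snap('scene','s3')
cv2.imwrite('pics/s3c.png',cv2.resize(im[210:350,40:240],None,fx=3.5,fy=3.5,interpolation=cv2.INTER_CUBIC))
yy,xx=np.mgrid[200:350,30:260];P=world('scene',d,np.c_[xx.ravel(),yy.ravel()],c)
k=(P[:,2]>.055)&(P[:,2]<.145)&(P[:,0]>.44)&(P[:,0]<.6)&(P[:,1]>-.52)&(P[:,1]<-.36)
col=im[200:350,30:260].reshape(-1,3).astype(int);k&=col[:,2]-col[:,0]>50
q=P[k];mu=q.mean(0);v=np.linalg.svd(q-mu,full_matrices=False)[2][0];print(len(q),mu,v,np.degrees(np.arctan2(v[1],v[0])),cv2.minAreaRect(q[:,:2].astype(np.float32)));t=(q-mu)@v;print(q[t.argmin()],q[t.argmax()])
```

```text
at [ 0.4226 -0.4148  0.1064] yang 94.52912306235685 j [ -55.2612   37.8122   92.6133   -0.0085   50.1664 -149.7862] t 6.75
shift [-0.0053 -0.0051  0.0474] turn None
443 [ 0.4915 -0.4163  0.0958] [ 0.9844 -0.0217 -0.1749] -1.2657634056254605 ((0.48433932662010193, -0.4179096221923828), (0.03297721967101097, 0.08924208581447601), 85.32255554199219)
[ 0.4401 -0.4113  0.1127] [ 0.5285 -0.4081  0.0854]
```

View pics/s3c.png

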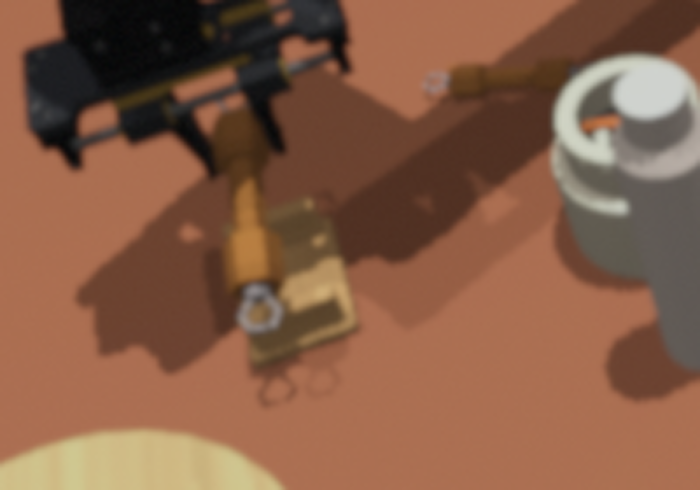

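The handle is above the rest and nearly in line, with its far end at (255,290) over the far rail. I'll lower it and release.

Call:
{"op": "send_rows", "data": {
  "plan": [
    [255, -0.004, -0.001, 0.01, 0],
    [255, 0, 0, 0.01, 0],
    [255, 0, 0, 0.008, 0],
    [255, 0, 0, 0.006, 0],
    [255, 0, 0, 0.006, 0],
    [255, 0, 0, 0.005, 0],
    [255, 0, 0, 0, 0]
  ]
}}

```text
time_s: 7.38
position: [0.429, -0.4186, 0.0652]
tcp_rot: [[-0.997, -0.076, 0.0], [-0.076, 0.997, 0.0], [-0.0, 0.0, -1.0]]
force: [0.5, 0.2, 0.4]
opening: 0.387
grasp_force: 28.7
```

Call:
{"op": "send_rows", "data": {
  "plan": [
    [255, 0, 0, 0.003, 0],
    [255, 0, 0, 0.002, 0],
    [220, 0, 0, 0, 0],
    [150, 0, 0, 0, 0],
    [100, 0, 0, 0, 0],
    [0, 0, 0, 0, 0],
    [0, 0, 0, 0, 0],
    [0, 0, 0, 0, 0],
    [0, 0, 0, 0, 0],
    [0, 0, 0, -0.01, 0],
    [0, 0, 0, -0.02, 0],
    [0, 0, 0, -0.04, 0],
    [0, 0, 0, -0.04, 0],
    [0, 0, 0, -0.04, 0],
    [0, 0, 0, -0.04, 0],
    [0, 0, 0, 0, 0]
  ]
}}

```text
time_s: 8.72
position: [0.4321, -0.4225, 0.2609]
tcp_rot: [[-0.997, -0.077, 0.011], [-0.078, 0.997, -0.015], [-0.009, -0.016, -1.0]]
force: [0.9, -1.0, 0.2]
opening: 0.993
grasp_force: 0.0
```

Run:
```python
from h import *
im,d,c=snap('scene','s4')
yy,xx=np.mgrid[240:330,80:180];P=world('scene',d,np.c_[xx.ravel(),yy.ravel()],c)
col=im[240:330,80:180].reshape(-1,3).astype(int)
k=(P[:,2]>.047)&(P[:,2]<.09)
q=P[k];print(len(q),cv2.minAreaRect(q[:,:2].astype(np.float32)),np.percentile(q[:,2],[5,50,99]))
k=(P[:,2]>.032)&(P[:,2]<.042);print(cv2.minAreaRect(P[k][:,:2].astype(np.float32)))
to([.51,.19,.30],104.6)
```

```text
682 ((0.4713734984397888, -0.4196900427341461), (0.03391149267554283, 0.1795959770679474), 88.55506134033203) [0.0532 0.0636 0.0716]
((0.47857019305229187, -0.4165719747543335), (0.10772386938333511, 0.06083639711141586), 3.790259838104248)
at [ 0.4309 -0.421   0.2572] yang 94.4339563042943 j [ -54.9497   26.8955   84.6436   -0.0009   67.737  -149.3853] t 8.7667
shift [-0.1264  0.6026 -0.0485] turn -0.17743093439167693
```

Call:
{"op": "send_rows", "data": {
  "plan": [
    [0, -0.0079, 0.0377, -0.003, 0],
    [0, -0.0079, 0.0377, -0.003, 0],
    [0, -0.0079, 0.0377, -0.003, 0],
    [0, -0.0079, 0.0377, -0.003, 0],
    [0, -0.0079, 0.0377, -0.003, 0],
    [0, -0.0079, 0.0377, -0.003, 0],
    [0, -0.0079, 0.0377, -0.003, 0],
    [0, -0.0079, 0.0377, -0.003, 0],
    [0, -0.0079, 0.0377, -0.003, 0],
    [0, -0.0079, 0.0377, -0.003, 0],
    [0, -0.0079, 0.0377, -0.003, 0],
    [0, -0.0079, 0.0377, -0.003, 0],
    [0, -0.0079, 0.0377, -0.003, 0],
    [0, -0.0079, 0.0377, -0.003, 0],
    [0, -0.0079, 0.0377, -0.003, 0],
    [0, -0.0079, 0.0377, -0.003, 0],
    [0, 0, 0, 0, -0.09],
    [0, 0, 0, 0, -0.087],
    [0, 0, 0, 0, 0],
    [0, 0, 0, 0, 0]
  ]
}}

```text
time_s: 10.43
position: [0.5076, 0.1927, 0.2981]
tcp_rot: [[-0.968, -0.25, -0.002], [-0.25, 0.968, -0.0], [0.002, 0.0, -1.0]]
force: [0.1, -0.3, -0.0]
opening: 1.002
grasp_force: 0.0
```

Run:
```python
from h import *
to([.51,.19,.30],104.6)
im,d,c=snap('wrist','w5')
yy,xx=np.mgrid[0:480:1,0:640:1];uv=np.c_[xx.ravel(),yy.ravel()]
n_=cv2.undistortPoints(uv.astype(float).reshape(-1,1,2),np.array([[c['fx'],0,c['cx']],[0,c['fy'],c['cy']],[0,0,1]]),np.array(c['dist_coeffs'])).reshape(-1,2)
P=(np.c_[n_,np.ones(len(n_))]*d.reshape(-1,1))@np.array(c['rotation']).T+c['xyz']
k=(d.ravel()>0)&(np.hypot(P[:,0]-.515,P[:,1]-.19)<.06)&(P[:,2]>.1)&(P[:,2]<.2);U=uv[k];P=P[k];print(len(P),U.min(0),U.max(0))
N=np.array([-.463,-.121,.878]);best=None;rng=np.random.default_rng(0)
for i in range(800):
    a=P[rng.choice(len(P),3,False)];n=np.cross(a[1]-a[0],a[2]-a[0]);l=np.linalg.norm(n)
    if l<1e-7: continue
    n=n/l*np.sign(n[2])
    if n@N<.97: continue
    b=abs((P-a[0])@n)<.0012
    if best is None or b.sum()>best.sum(): best=b
q=P[best];mu=q.mean(0);n=np.linalg.svd(q-mu,full_matrices=False)[2][2];n*=np.sign(n[2]);print('plane',mu,n,best.sum())
ya=np.cross([0,0,1],n*-1);ya=np.array([n[1],-n[0],0]);ya/=np.linalg.norm(ya);xa=np.cross(ya,n)
h=(P-mu)@n;L=np.c_[(P-mu)@xa,(P-mu)@ya]
e,r=cv2.minEnclosingCircle(L[abs(h)<.0015].astype(np.float32));C=mu+xa*e[0]+ya*e[1];print('circ',e,r,'flange top centre',C,'yaxis',ya,np.degrees(np.arctan2(ya[1],ya[0])))
m=(h>.0235)&(h<.029);print('rib',cv2.minAreaRect((L[m]-e).astype(np.float32)),m.sum())
m=(h>.017)&(h<.0235);l=L[m]-e;
for s in(1,-1):
    z=l[(l[:,1]*s>.013)];print('btn',s,z.mean(0),z.min(0),z.max(0),len(z))
print('grip',C+.012*n,'base',C-.005*n)
x0,y0=np.maximum(U.min(0)-15,0);x1,y1=U.max(0)+15
cv2.imwrite('pics/w5c.png',cv2.resize(im[y0:y1,x0:x1],None,fx=3,fy=3,interpolation=cv2.INTER_CUBIC)[:600,:800]);print(x0,y0,x1,y1)
```

```text
at [0.5076 0.1927 0.2981] yang 104.45791401421063 j [  8.9899  19.9314  89.4214   0.0008  70.7807 -95.4683] t 10.4333
shift [-0.0016 -0.0032 -0.0019] turn -0.0024798682729665344
8871 [257 192] [363 299]
plane [0.5193 0.1918 0.144 ] [-0.4645 -0.1187  0.8776] 6187
circ (-0.0018545957282185555, -8.796459951554425e-06) 0.042004477232694626 flange top centre [0.5177 0.1914 0.1431] yaxis [-0.2477  0.9688  0.    ] 104.34042838410976
rib ((0.0007079020142555237, -0.0010429900139570236), (0.02572602406144142, 0.03352537006139755), 18.121654510498047) 491
btn 1 [0.0006 0.017 ] [-0.0101  0.013 ] [0.0103 0.0206] 260
btn -1 [ 0.0006 -0.0168] [-0.01   -0.0205] [ 0.0101 -0.013 ] 261
grip [0.5122 0.19   0.1537] base [0.5201 0.192  0.1387]
242 177 378 314
```

View pics/w5c.png

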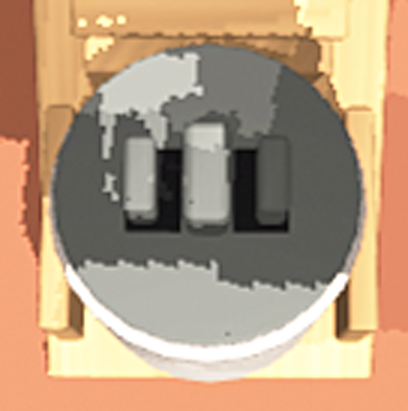

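The lid was measured cleanly from the crop: rib at its centre, buttons at (140,180) and (272,180), with the pinch line matching the jaw line. I'll descend now and close.

Call:
{"op": "send_rows", "data": {
  "plan": [
    [0, -0.0008, -0.0008, 0.02, 0],
    [0, -0.0008, -0.0008, 0.02, 0],
    [0, -0.0008, -0.0008, 0.02, 0],
    [0, -0.0008, -0.0008, 0.02, 0],
    [0, -0.0006, -0.0006, 0.02, 0],
    [0, 0, 0, 0.015, 0],
    [0, 0, 0, 0.01, 0],
    [0, 0, 0, 0.006, 0],
    [0, 0, 0, 0.004, 0],
    [0, 0, 0, 0, 0],
    [0, 0, 0, 0, 0]
  ]
}}

```text
time_s: 11.4
position: [0.5136, 0.1899, 0.1645]
tcp_rot: [[-0.968, -0.251, 0.001], [-0.251, 0.968, 0.0], [-0.001, -0.0, -1.0]]
force: [-0.5, -0.6, -0.4]
opening: 1.003
grasp_force: 0.0
```

Run:
```python
from h import *
to([.5122,.190,.163],104.4)
```

```text
at [0.5136 0.1899 0.1645] yang 104.53771977357194 j [  8.5952  29.9107  97.3413   0.0004  52.6829 -95.9428] t 11.4
shift [0.0014 0.0005 0.0015] turn 0.0024036634939310136
```

Call:
{"op": "send_rows", "data": {
  "plan": [
    [100, 0.0025, 0.0005, 0.0015, 0],
    [200, 0, 0, 0, 0],
    [255, 0, 0, 0, 0],
    [255, 0, 0, 0, 0],
    [255, 0, 0, 0, 0],
    [255, 0, 0, 0, 0],
    [255, 0, 0, 0, 0],
    [255, 0, 0, 0, 0],
    [255, 0, 0, 0, 0],
    [255, 0, 0, 0, 0],
    [255, 0, 0, 0, 0],
    [255, 0, 0, 0, 0],
    [255, 0, 0, 0, 0],
    [255, 0, 0, 0, 0],
    [255, 0, 0, 0, 0],
    [255, 0, 0, 0, 0],
    [255, 0, 0, 0, 0]
  ]
}}

```text
time_s: 12.82
position: [0.5106, 0.1898, 0.1626]
tcp_rot: [[-0.968, -0.251, 0.0], [-0.251, 0.968, -0.0], [-0.0, -0.0, -1.0]]
force: [-2.3, -1.3, 4.9]
opening: 0.347
grasp_force: 30.0
```

Call:
{"op": "send_rows", "data": {
  "plan": [
    [255, 0.001, 0, -0.0018, 0],
    [255, 0.0019, 0, -0.0035, 0],
    [255, 0.0019, 0, -0.0035, 0],
    [255, 0.0019, 0, -0.0035, 0],
    [255, 0, 0, 0, 0]
  ]
}}

```text
time_s: 13.23
position: [0.5038, 0.1881, 0.1753]
tcp_rot: [[-0.968, -0.252, 0.0], [-0.252, 0.968, 0.0], [-0.0, -0.0, -1.0]]
force: [-0.2, -0.4, -1.1]
opening: 0.343
grasp_force: 30.0
```

Force is low and the grip is holding. I'll continue along the axis, then lift.

Call:
{"op": "send_rows", "data": {
  "plan": [
    [255, 0.0038, 0, -0.007, 0],
    [255, 0.0048, 0, -0.0088, 0],
    [255, 0.0048, 0, -0.0088, 0],
    [255, 0.0048, 0, -0.0088, 0],
    [255, 0.0048, 0, -0.0088, 0],
    [255, 0.002, 0, -0.015, 0],
    [255, 0, 0, -0.025, 0],
    [255, 0, 0, -0.03, 0],
    [255, 0, 0, -0.03, 0],
    [255, 0, 0, 0, 0],
    [255, 0, 0, 0, 0]
  ]
}}

```text
time_s: 14.15
position: [0.4806, 0.1819, 0.3196]
tcp_rot: [[-0.968, -0.252, 0.006], [-0.252, 0.968, 0.001], [-0.006, -0.001, -1.0]]
force: [-0.1, -0.8, -1.9]
opening: 0.34
grasp_force: 30.0
```

```bash
cat > lid.py <<'E'
from h import *
def lidpose(f):
    """fit flange plane of the held lid, in tool frame"""
    s=read_state();R=np.array(s['tcp_rot']).reshape(3,3);p=np.array(s['position'])
    im,d,c=snap('wrist',f)
    yy,xx=np.mgrid[0:480,0:640];uv=np.c_[xx.ravel(),yy.ravel()]
    n_=cv2.undistortPoints(uv.astype(float).reshape(-1,1,2),np.array([[c['fx'],0,c['cx']],[0,c['fy'],c['cy']],[0,0,1]]),np.array(c['dist_coeffs'])).reshape(-1,2)
    P=(np.c_[n_,np.ones(len(n_))]*d.reshape(-1,1))@np.array(c['rotation']).T+c['xyz']
    T=(P-p)@R
    k=(d.ravel()>0)&(np.hypot(T[:,0],T[:,1])<.06)&(T[:,2]>.004)&(T[:,2]<.06)
    col=im.reshape(-1,3).astype(int);T=T[k]
    print(k.sum())
    best=None;rng=np.random.default_rng(0)
    for i in range(1500):
        a=T[rng.choice(len(T),3,False)];n=np.cross(a[1]-a[0],a[2]-a[0]);l=np.linalg.norm(n)
        if l<1e-7: continue
        n=-n/l*np.sign(n[2])
        if n[2]>-.7 or abs(n[1])>.25: continue
        b=abs((T-a[0])@n)<.001
        if best is None or b.sum()>best.sum(): best=b
    q=T[best];mu=q.mean(0);n=np.linalg.svd(q-mu,full_matrices=False)[2][2];n*=-np.sign(n[2])
    print('tool-frame plane',mu,n,best.sum(),q.min(0),q.max(0),'tilt',np.degrees(np.arctan2(n[0],-n[2])))
    cv2.imwrite(f'pics/{f}.png',im)
    return q,mu,n
E
python3 - <<'E'
from lid import *
to([.4968,-.1729,.25],104.5)
q,mu,n=lidpose('w6')
ya=np.array([0,1.,0]);xa=np.cross(ya,n);xa/=np.linalg.norm(xa)
L=np.c_[(q-mu)@xa,(q-mu)@ya]
e,r=cv2.minEnclosingCircle(L.astype(np.float32));C=mu+xa*e[0]+ya*e[1];print('circ r',r,'C tool',C,'grip',C+.012*n)
E
```

```text
at [0.4806 0.1819 0.3196] yang 104.56914184389407 j [  8.259   15.9985  91.8061   0.0016  71.8727 -96.3107] t 14.15
shift [ 0.074  -0.3475  0.0694] turn 0.0012067528268515106
10161
tool-frame plane [ 0.005  -0.0001  0.0263] [ 0.4783  0.0032 -0.8782] 8297 [-0.0379 -0.0408  0.004 ] [0.029  0.0409 0.0401] tilt 28.577798945415804
circ r 0.04133309796452522 C tool [-0.0052 -0.      0.0207] grip [0.0006 0.     0.0102]
```

View pics/w6.png

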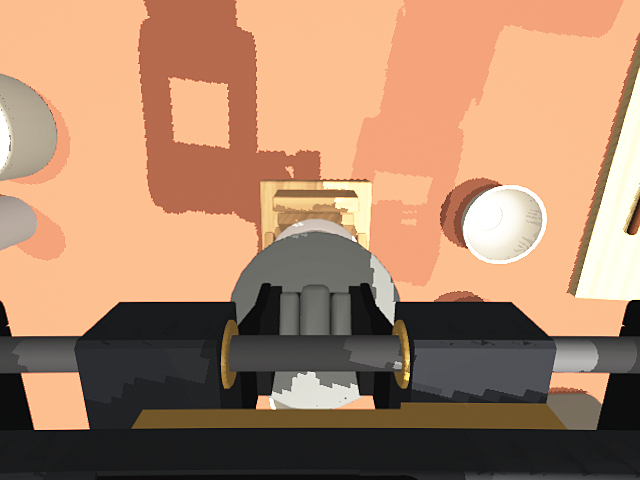

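The lid is held at 28.6° with its grip point at the jaw centre, (315,310) in the view. The wrist can't tilt, so I'll level the lid by lowering its low flange edge onto the crock rim and letting it pivot between the pads.

Call:
{"op": "send_rows", "data": {
  "plan": [
    [255, 0.0091, -0.0386, 0, 0],
    [255, 0.0091, -0.0386, 0, 0],
    [255, 0.0091, -0.0386, 0, 0],
    [255, 0.0091, -0.0386, 0, 0],
    [255, 0.0091, -0.0386, 0, 0],
    [255, 0.0091, -0.0386, 0, 0],
    [255, 0.0091, -0.0386, 0, 0],
    [255, 0.0091, -0.0386, 0, 0],
    [255, 0.0091, -0.0386, 0, 0],
    [255, 0, 0, 0.03, 0],
    [255, 0, 0, 0.03, 0],
    [255, 0, 0, 0.03, 0],
    [255, 0, 0, 0.02, 0],
    [255, 0, 0, 0.01, 0],
    [255, 0, 0, 0, 0],
    [255, 0, 0, 0, 0]
  ]
}}

```text
time_s: 15.53
position: [0.4877, -0.1748, 0.1964]
tcp_rot: [[-0.968, -0.252, -0.002], [-0.252, 0.968, 0.001], [0.001, 0.001, -1.0]]
force: [-0.1, -0.5, -1.4]
opening: 0.345
grasp_force: 30.0
```

Run:
```python
from lid import *
to([.4887,-.175,.172],104.5)
q,mu,n=lidpose('w7')
ya=np.array([0,1.,0]);xa=np.cross(ya,n);xa/=np.linalg.norm(xa)
L=np.c_[(q-mu)@xa,(q-mu)@ya]
e,r=cv2.minEnclosingCircle(L.astype(np.float32));C=mu+xa*e[0]+ya*e[1];print('circ r',r,'C tool',C,'grip',C+.012*n)
```

```text
at [ 0.4877 -0.1748  0.1964] yang 104.57099919751128 j [ -32.0867   25.2719   99.7034    0.0006   55.1279 -136.6581] t 15.5333
shift [-0.0009 -0.0005  0.0244] turn 0.001239169762845922
10195
tool-frame plane [ 0.0048 -0.0001  0.0262] [ 0.4761  0.005  -0.8794] 8228 [-0.038  -0.0409  0.004 ] [0.0291 0.0409 0.0401] tilt 28.43123933958758
circ r 0.04139195755124092 C tool [-0.0055 -0.0001  0.0206] grip [ 0.0002 -0.0001  0.01  ]
```

Call:
{"op": "send_rows", "data": {
  "plan": [
    [255, -0.0005, -0.0005, 0.015, 0],
    [255, 0, 0, 0.012, 0],
    [255, 0, 0, 0.006, 0],
    [255, 0, 0, 0.003, 0],
    [255, 0, 0, 0.002, 0],
    [255, 0, 0, 0.002, 0],
    [255, 0, 0, 0, 0]
  ]
}}

```text
time_s: 16.17
position: [0.4889, -0.1756, 0.1574]
tcp_rot: [[-0.968, -0.251, 0.001], [-0.251, 0.968, -0.001], [-0.001, -0.001, -1.0]]
force: [0.6, -0.0, -1.1]
opening: 0.342
grasp_force: 30.0
```

Next I'll make small descending steps, moving back towards the crock's axis, and watch the force.

Call:
{"op": "send_rows", "data": {
  "plan": [
    [255, 0, 0, 0.001, 0],
    [255, -0.0005, 0, 0.001, 0],
    [255, -0.0005, 0, 0.001, 0],
    [255, -0.0005, 0, 0.001, 0],
    [255, -0.0005, 0, 0.001, 0],
    [255, 0, 0, 0, 0]
  ]
}}

```text
time_s: 16.67
position: [0.4911, -0.1751, 0.153]
tcp_rot: [[-0.968, -0.251, 0.001], [-0.251, 0.968, -0.001], [-0.001, -0.001, -1.0]]
force: [-0.6, 0.8, 6.9]
opening: 0.346
grasp_force: 30.0
```

Call:
{"op": "send_rows", "data": {
  "plan": [
    [255, -0.0005, 0, 0.001, 0],
    [255, -0.0005, 0, 0.001, 0],
    [255, -0.0005, 0, 0.001, 0],
    [255, -0.0005, 0, 0.001, 0],
    [255, -0.0005, 0, 0.001, 0],
    [255, 0, 0, 0, 0]
  ]
}}

```text
time_s: 17.17
position: [0.4943, -0.1744, 0.1483]
tcp_rot: [[-0.968, -0.251, 0.003], [-0.251, 0.968, -0.001], [-0.003, -0.001, -1.0]]
force: [1.3, 1.4, 7.2]
opening: 0.347
grasp_force: 30.0
```

```bash
cat >> lid.py <<'E'
def rel(f,crock=(.4968,-.1729,.112)):
    q,mu,n=lidpose(f)
    ya=np.array([0,1.,0]);xa=np.cross(ya,n);xa/=np.linalg.norm(xa);L=np.c_[(q-mu)@xa,(q-mu)@ya]
    e,r=cv2.minEnclosingCircle(L.astype(np.float32));C=mu+xa*e[0]+ya*e[1]
    s=read_state();R=np.array(s['tcp_rot']).reshape(3,3);p=np.array(s['position'])
    print('r',r,'grip tool',C+.012*n,'base-crock in tool axes',R.T@(p-np.array(crock))+C-.005*n,'F',s['force'])
E
python3 - <<'E'
from lid import *
to([.4968,-.1729,.139],104.5);rel('w8')
E
```

```text
at [ 0.4943 -0.1744  0.1483] yang 104.53431969497139 j [ -31.6904   29.8543  101.4985    0.0759   48.4766 -136.2751] t 17.1667
shift [-0.0028  0.0008  0.0093] turn 0.0005989916755305978
17163
tool-frame plane [ 0.0041 -0.      0.0227] [ 0.2986 -0.0041 -0.9544] 9858 [-0.0454 -0.041   0.0067] [0.0424 0.0409 0.0356] tilt 17.375504166203562
r 0.046334948390722275 grip tool [0.0022 0.0005 0.0095] base-crock in tool axes [-0.0002 -0.0003 -0.0105] F [0.7064 1.7792 6.9066]
```

Call:
{"op": "send_rows", "data": {
  "plan": [
    [255, 0, 0, 0.001, 0],
    [255, 0, 0, 0.001, 0],
    [255, -0.0005, 0.0004, 0.001, 0],
    [255, -0.0005, 0.0004, 0.001, 0],
    [255, -0.0004, 0, 0.001, 0],
    [255, 0, 0, 0, 0]
  ]
}}

```text
time_s: 17.72
position: [0.4958, -0.1739, 0.1454]
tcp_rot: [[-0.968, -0.252, 0.004], [-0.252, 0.968, -0.003], [-0.003, -0.004, -1.0]]
force: [-2.9, 0.7, 20.8]
opening: 0.352
grasp_force: 30.1
```

Run:
```python
from lid import *
to([.4968,-.1729,.139],104.5);rel('w9')
```

```text
at [ 0.4958 -0.1739  0.1454] yang 104.57427297515488 j [ -31.5267   30.1656  101.5232   -0.0078   48.022  -136.0961] t 17.7167
shift [-0.0012  0.0008  0.0064] turn 0.0012963079617046647
17701
tool-frame plane [ 0.0056 -0.      0.022 ] [ 0.2336 -0.0004 -0.9723] 9904 [-0.0462 -0.0408  0.009 ] [0.0426 0.0412 0.0317] tilt 13.50694606335885
r 0.04576912522315979 grip tool [0.0012 0.0002 0.0086] base-crock in tool axes [-0.0016 -0.0007 -0.0083] F [-2.764  1.294 19.881]
```

Call:
{"op": "send_rows", "data": {
  "plan": [
    [255, 0.001, 0, -0.0015, 0],
    [255, 0.0015, 0, 0, 0],
    [255, 0, 0, 0.001, 0],
    [255, 0, 0, 0.001, 0],
    [255, 0, 0, 0.001, 0],
    [255, 0, 0, 0, 0]
  ]
}}

```text
time_s: 18.27
position: [0.4951, -0.1745, 0.1435]
tcp_rot: [[-0.968, -0.251, 0.008], [-0.251, 0.968, -0.003], [-0.007, -0.005, -1.0]]
force: [1.9, 2.5, 13.9]
opening: 0.347
grasp_force: 30.0
```

Call:
{"op": "send_rows", "data": {
  "plan": [
    [255, 0, 0, 0.001, 0],
    [255, 0, 0.0003, 0.001, 0],
    [255, -0.0003, 0.0003, 0.001, 0],
    [255, 0, 0, 0, 0]
  ]
}}

```text
time_s: 18.6
position: [0.4951, -0.1742, 0.1413]
tcp_rot: [[-0.968, -0.251, 0.008], [-0.251, 0.968, -0.004], [-0.007, -0.006, -1.0]]
force: [-0.7, 3.4, 19.9]
opening: 0.348
grasp_force: 30.1
```

Run:
```python
from lid import *
to([.4968,-.1729,.139],104.5);rel('w10')
```

```text
at [ 0.4951 -0.1742  0.1413] yang 104.56384387367255 j [ -31.6297   30.4466  101.9462    0.0766   47.0927 -136.2465] t 18.6
shift [-0.002   0.0009  0.0023] turn 0.001114285802813627
17481
tool-frame plane [ 0.0076 -0.0001  0.0206] [ 0.1383  0.0002 -0.9904] 9759 [-0.0463 -0.0409  0.0126] [0.0362 0.0409 0.0254] tilt 7.949646745834804
r 0.04192223772406578 grip tool [-0.0035  0.0001  0.0069] base-crock in tool axes [-0.0041 -0.001  -0.0055] F [ 0.3189  3.3036 20.6394]
```

Call:
{"op": "send_rows", "data": {
  "plan": [
    [255, 0, 0.0003, 0.001, 0],
    [255, -0.0005, 0.0003, 0.001, 0],
    [255, -0.0005, 0, 0.001, 0],
    [255, -0.0005, 0, 0.001, 0],
    [255, 0, 0, 0, 0]
  ]
}}

```text
time_s: 19.07
position: [0.4954, -0.1739, 0.1391]
tcp_rot: [[-0.968, -0.253, 0.006], [-0.253, 0.968, -0.005], [-0.005, -0.007, -1.0]]
force: [-6.2, 2.5, 34.4]
opening: 0.349
grasp_force: 30.1
```

Run:
```python
from lid import *
to([.4968,-.1729,.136],104.5);rel('w11')
```

```text
at [ 0.4954 -0.1739  0.1391] yang 104.63274076850026 j [ -31.5104   30.6827  101.969    -0.0952   46.8792 -136.0793] t 19.0667
shift [-0.0016  0.0006  0.0031] turn 0.002316763461956786
17558
tool-frame plane [ 0.0086 -0.0002  0.0194] [ 0.1082  0.0018 -0.9941] 9964 [-0.046  -0.041   0.0126] [0.0369 0.0411 0.0233] tilt 6.211663279022126
r 0.04198227450251579 grip tool [-0.0031  0.      0.006 ] base-crock in tool axes [-0.0035 -0.0008 -0.0042] F [-5.5355  1.2365 35.4808]
```

Call:
{"op": "send_rows", "data": {
  "plan": [
    [255, 0.001, 0, -0.0015, 0],
    [255, 0.0015, 0, -0.001, 0],
    [255, 0.0012, 0.0003, 0, 0],
    [255, 0, 0, 0.001, 0],
    [255, 0, 0, 0.001, 0],
    [255, 0, 0, 0.001, 0],
    [255, 0, 0, 0.001, 0],
    [255, 0, 0, 0, 0]
  ]
}}

```text
time_s: 19.78
position: [0.4943, -0.1744, 0.137]
tcp_rot: [[-0.968, -0.251, 0.012], [-0.251, 0.968, -0.005], [-0.01, -0.008, -1.0]]
force: [1.2, 4.2, 26.7]
opening: 0.349
grasp_force: 30.1
```

Run:
```python
from lid import *
to([.4968,-.1729,.136],104.5);rel('w12')
```

```text
at [ 0.4943 -0.1744  0.137 ] yang 104.53098297004202 j [ -31.7191   30.7516  102.3914    0.1522   46.1246 -136.3572] t 19.7833
shift [-0.0028  0.0008  0.001 ] turn 0.0005407548392802299
17509
tool-frame plane [ 0.0096 -0.0001  0.0185] [ 0.0545  0.0008 -0.9985] 9824 [-0.0459 -0.041   0.0146] [0.037  0.041  0.0209] tilt 3.1269497462441156
r 0.041953153908252716 grip tool [-0.0037  0.0003  0.0058] base-crock in tool axes [-0.0021 -0.0007 -0.0022] F [ 0.6964  3.3997 26.5545]
```

Call:
{"op": "send_rows", "data": {
  "plan": [
    [255, 0.001, 0, -0.001, 0],
    [255, 0.0008, 0.0003, 0, 0],
    [255, 0, 0.0003, 0.001, 0],
    [255, 0, 0, 0.001, 0],
    [255, 0, 0, 0.001, 0],
    [255, 0, 0, 0.001, 0],
    [255, 0, 0, 0, 0]
  ]
}}

```text
time_s: 20.42
position: [0.4932, -0.1749, 0.1343]
tcp_rot: [[-0.968, -0.25, 0.013], [-0.251, 0.968, -0.006], [-0.011, -0.009, -1.0]]
force: [2.2, 3.2, 27.4]
opening: 0.344
grasp_force: 30.1
```

Run:
```python
from lid import *
to([.4968,-.1729,.136],104.5);rel('w13')
```

```text
at [ 0.4932 -0.1749  0.1343] yang 104.50665755627031 j [ -31.8375   30.9283  102.7097    0.1464   45.5193 -136.449 ] t 20.4167
shift [-0.0041  0.001  -0.0017] turn 0.00011619627705374099
20564
tool-frame plane [0.0112 0.0001 0.0173] [-0.0126 -0.0126 -0.9998] 9430 [-0.0461 -0.041   0.0158] [0.0371 0.041  0.0193] tilt -0.7236102483657576
r 0.04210668429732323 grip tool [-0.0046 -0.0002  0.0055] base-crock in tool axes [-0.0006 -0.0012  0.0002] F [ 1.6486  3.0334 27.1527]
```

The lid is level and at rim height. Releasing it now.

Call:
{"op": "send_rows", "data": {
  "plan": [
    [180, 0, 0, 0, 0],
    [140, 0, 0, -0.0005, 0],
    [100, 0, 0, -0.0005, 0],
    [50, 0, 0, 0, 0],
    [0, 0, 0, 0, 0],
    [0, 0, 0, 0, 0],
    [0, 0, 0, 0, 0],
    [0, 0, 0, 0, 0],
    [0, 0, 0, 0, 0],
    [0, 0, 0, -0.01, 0],
    [0, 0, 0, -0.03, 0],
    [0, 0, 0, -0.04, 0],
    [0, 0, 0, -0.04, 0],
    [0, 0, 0, -0.03, 0],
    [0, 0, 0, 0, 0],
    [0, 0, 0, 0, 0]
  ]
}}

```text
time_s: 21.8
position: [0.4879, -0.1725, 0.2817]
tcp_rot: [[-0.968, -0.252, 0.003], [-0.252, 0.968, -0.001], [-0.002, -0.002, -1.0]]
force: [0.5, 0.1, -0.3]
opening: 1.003
grasp_force: 0.0
```

Run:
```python
from h import *
to([.4968,-.1729,.136],104.5)
im,d,c=snap('wrist','w14')
yy,xx=np.mgrid[150:400,150:480];uv=np.c_[xx.ravel(),yy.ravel()]
P=world('wrist',d,uv,c)
k=(np.hypot(P[:,0]-.497,P[:,1]+.173)<.05)&(P[:,2]>.08)&(P[:,2]<.16);P=P[k]
m=(P[:,2]>.113)&(P[:,2]<.122);q=P[m];mu=q.mean(0);n=np.linalg.svd(q-mu,full_matrices=False)[2][2];n*=np.sign(n[2]);e,r=cv2.minEnclosingCircle(q[:,:2].astype(np.float32))
print('flange',mu,n,'tilt rad',np.arccos(n[2]),e,r,np.median(q[:,2]))
a=np.radians(104.5);ya=np.array([np.cos(a),np.sin(a)])
m=(P[:,2]>.131)&(P[:,2]<.141);t=(P[m][:,:2]-e)@ya;print('btn extent',np.percentile(t,[0,1,99,100]))
m=(P[:,2]>.104)&(P[:,2]<.1135);print('rim',cv2.minEnclosingCircle(P[m][:,:2].astype(np.float32)),m.sum())
u=uv[k];x0,y0=u.min(0)-10;x1,y1=u.max(0)+10
cv2.imwrite('pics/w14c.png',cv2.resize(im[y0:y1,x0:x1],None,fx=4,fy=4,interpolation=cv2.INTER_CUBIC)[:600,:800])
```

```text
at [ 0.4879 -0.1725  0.2817] yang 104.57942956448318 j [ -31.87     18.6933   94.2877    0.013    66.8423 -136.4547] t 21.8
shift [-0.0082 -0.0023  0.1458] turn 0.0013863074236565994
flange [ 0.4947 -0.1736  0.1169] [-0.0018 -0.0009  1.    ] tilt rad 0.0020435062644815075 (0.4976230561733246, -0.17324605584144592) 0.04258360713720322 0.11690163884416038
btn extent [-0.0207 -0.0206  0.0209  0.021 ]
rim ((0.49714207649230957, -0.17330342531204224), 0.04600033909082413) 1294
```

View pics/w14c.png

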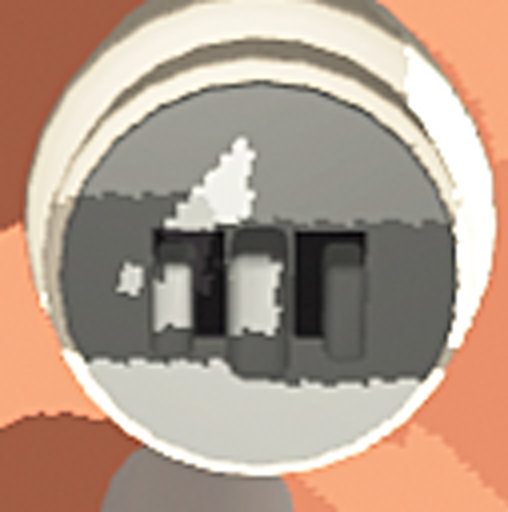

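The lid sits flat and centred on the crock: flange top at z = 0.117 m, 2 mrad tilt, and both buttons back at ±21 mm. Nothing came near the bystanders, so I'm handing in.

```bash
python3 -c "
from rig import hand_in
print(hand_in())"
```

```text
the job is handed in; nothing more can be done
None
```

The job is handed in: by the last camera checks the lid is home and level on the crock with both buttons sprung out, and the trimming tool lies across both rails. The arm kept clear of the bottle, bowl and mug, though I didn't re-measure them.

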